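# Snap the spring-clip stop on to the jig's guide tube and butt it up

## Task

Pick up the spring-clip stop and slowly press it down over the bare part of the steel guide tube, about five centimetres short of the wooden stop block, until its arms snap round the tube and it is fully home; do not ram it. Then slide it along the tube until its end bears snugly against the head of the block's adjusting screw (push until you feel it resist with some 5 N more than the drag, but do not shift the block) and leave it there, upright. Do not disturb the other things on the bench.

Things in the scene. Friction and masses are not known exactly. Their poses are not given: they have to be found in the camera images.
- clip: Spring-clip stop, loose, about 100 g: a brown wooden block on a dark steel spring clip with two arms that point down. It stands on its arms on the bench. Origin: on the axis of the round seat between the arms (the tube's axis when home), 20 mm above the arms' tips; z up, y along the seat. Its ends at y = +18 and -18 mm are alike: it may go on either way round.
- clip_block (a point): Centre of the clip's wooden block, 30 x 30 x 40 mm (z = +22 to +62 mm from the clip's origin), the part to grip. Under it a steel plate 38 (x) x 36 (y) mm, z = +14 to +22 mm, whose underside rests on the tube when home and whose y faces are the clip's ends. Axes as the clip's.
- clip_mouth (a point): Middle between the tips of the clip's arms, 20 mm under its origin. Mouth 33 mm wide here, throat 20.6 mm wide at z = -9.5 mm; the arms (34 mm along y) spring outwards. They meet the tube with the origin about 20 mm above its axis; the push rises to about 12 N and drops as they snap past; then it jumps home to a hard stop: press at 20 to 30 mm/s. Clipped on, it drags with 3 to 7 N when slid.
- guide: Guide of a cutting jig, fixed: a wooden base (90 x 370 mm, its top 18 mm above this origin) with two wooden posts (34 x 30 mm, to 108 mm above the origin) that carry a polished steel tube of 28 mm diameter along y, from y = -150 to +150 mm between the posts, its axis at z = +85 mm. Origin: under the middle of the tube; y along the tube.
- tube_mid (a point): The point on the tube's axis midway between the posts; axes as the guide's.
- stop: Stop block: pale wood, 50 x 22 x 50 mm (22 along the tube), with a brass thumbscrew on its far side, clamped on the tube towards its +y end. Origin: its centre, on the tube's axis; axes as the guide's. The screw holds it against about 11 N along the tube; beyond that it slips.
- stop_face (a point): Centre, on the tube's axis, of the stop block's -y face, out of which the adjusting screw stands: a brass head 10 mm across and 4 mm thick, parallel to the tube, its centre 18 mm above this point, level with the clip's plate. Its end is 4 to 20 mm proud of the face; the setting differs each time and is not measured. It does not give. The bare tube lies on the -y side of it. Axes as the guide's.
- driver: Bystander: screwdriver with red handle lying on the bench; origin under it, near its middle.
- lacquer: Bystander: amber glass bottle, 56 mm across, 130 mm tall; origin at the centre of its foot.
- pegjar: Bystander: glass jar with a steel lid, 60 mm across, 80 mm tall; origin at the centre of its foot.
There are look-alikes about, which are no part of the job. Of the things that look like the clip, the smaller one is meant.

How it is judged:
By the outcome, as a careful person would: the job done as asked, in the order asked, and still so for the second after the job is handed in, with the robot touching nothing.
It also fails if it takes over 54 s, if anything falls off the work surface, if the arm or the gripper's body presses on something with over 40 N, if the wrist force passes 120 N, or if a joint passes its speed limit or range.

## Robot

A 6-joint arm with a two-finger parallel gripper is mounted at the origin on the work surface. World frame = base frame: x ahead of the robot, y to its left, z up, the work surface at z = 0. Lengths are in m, angles in degrees, forces in N, time in s.
With the tool pointing down it reaches from about 0.35 to 0.875 m from the base axis. Payload 4.2 kg.
Tool frame: the origin (TCP) lies on the centre line of the jaws, within the pads' length; the fingertips stand 19 mm ahead of it and the grasp point (between the pads) is the TCP; x points along the fingers, y is the direction in which the jaws open and shut, and the axes are right-handed (so a half turn about x gives the same grasp; the last joint's range is limited). The gripper opens to 87 mm and grips with 3 to 60 N. Pads are 19 mm wide; open, the fingers measure 117 mm over their backs; the gripper's body (75 mm by 190 mm) begins 51 mm behind the grasp point.
Start: joints at [81.452, 22.042, 0.453, 0, -68.411, -14.817], TCP at [0.248, 0.574, 0.242] pointing down, gripper open.
Joint ranges: [-179.83, 179.83], [-69.29, 118.12], [-61.27, 80.66], [-181.25, 117.63], [-171.15, -9.14], [-177.46, 177.46]. Speed limits (degrees/s): [159.86, 159.86, 180, 180, 180, 180].

## Interface

Orientations are given as a 3x3 rotation matrix whose columns are the frame's x, y, z axes.
In Python, from station import r, viewer, job, spotter gives the robot as it stands.
- The arm moves only by the tool play_rows, never from a script. Its argument "commands" is a list of rows, each an object of numbers: "fingers": the gripper command: -1 is fully open, 1 is shut, values between are in proportion; "tx", "ty", "tz": the shift along the tool's x, y, z normalised to -1 to 1, where 1 is 750 mm; "ax", "ay", "az": the turn, a rotation vector about the tool's x, y, z normalised to -1 to 1, where 1 is pi rad. In form: [{"fingers": .., "tx": .., "ty": .., "tz": .., "ax": .., "ay": .., "az": ..}, ...]. A call has 1 to 5 rows; each row is the pose to reach, as a shift and turn from the pose commanded when the call began, along the tool's axes at that moment, turning the shorter way round; what a row does not reach only later rows make up. A row lasts 1/12 s, in which the tool goes at most 41.7 mm and 7.16 degrees, less where a joint would pass 70% of its speed; a pose out of reach is approached as far as the arm can. A call with a number of a shift or a turn outside -1 to 1 is refused whole. A call with a gripper value outside its range is refused whole. The fingers move at their own pace and stop on an object; the grip force is fixed at half the most. Time passes only in rows, so rows that repeat a pose let the fingers close. It gives the time, the measured TCP pose, the force and the opening at its end, in the units of the state.
- r.sense(): the state, without advancing time (a new reading comes with each control period).
- viewer.capture(name): name is "side" or "top" or "wrist"; returns a dict with "image" (480x640x3 uint8, red, green, blue), "fx", "fy", "cx", "cy" (pixels), "dist" ([k1, k2, p1, p2, k3] as OpenCV has them; the pictures are not rectified), "R" (3x3) and "t" (3): a world point X has camera coordinates R X + t; the wrist camera has in their place "mount" (4x4, takes a point from camera to tool coordinates, whose origin is the TCP and whose axes are the tool frame's). Camera axes: x right, y down, z forward; pixel columns grow to the right and rows downward; lengths in m; the calibration is good to about 2 mm. A picture is of the moment at which its call begins: read the wrist's pose just before it. There is no depth.
- job.finish_job(): hands the job in, once; it reports no verdict.
Trained networks look in a picture, given as the dict that the camera call returned (one of the last four; its "shot" number tells which), for a name from the list of things; names that differ only in an ending like _2 or _b are one class to them, and where a whole thing is asked for, a point or a joint stands for the part that bears it (a point fixed in the world has none). Each returns a list of dicts, best first, with "score" (0 to 1); they miss things now and then, are a little off and sometimes report something else, mostly with a low value. They report only what shows in the picture. A call takes as long as a camera call. They do not tell look-alikes from the thing itself.
- spotter.find_in(name, picture): "uv" ([column, row] in pixels, amid what is visible of it).
- spotter.silhouettes(name, picture): "region" (480x640 bool, what is visible of it) and "uv" ([column, row] in pixels, amid what is visible of it).
The state is a dict: "time_s": time; "joints": joint angles; "joint_velocities": joint speeds; "effort": joint torques, N m; "tcp_pos": TCP position; "ee_rot": TCP orientation; "wrist_force": force on the tool from outside, world axes, zero at the start; "moment": the same for the moment, N m; "gripper_width": opening from 0.0 (shut) to 1.0 (fully open).
Only numpy, scipy, OpenCV 4.12 (cv2) and the standard library are available. Lean on these libraries where they do the work, as an engineer would, in place of code of your own. Each camera call takes 0.05 s, during which the arm holds its last target. There are 200 camera calls.

## Working session

There is one attempt and no reset: what is moved stays moved. The work goes in short steps, Python scripts to look and compute and a tool call to move; the robot and the scene stay as the last step left them, time stands still between calls to the robot, and variables do not carry over. Pictures are saved under pics/ and viewed, about 8 in all and at most 12, crops included, and the job is handed in when it is done.

Besides the shell and the picture viewer there is one more tool, called after "Request:" by a JSON object that holds its "api" and its "payload", one argument or row to a line. play_rows: Moves the arm, as the interface text tells. Its arguments: {"type":"object","properties":{"commands":{"type":"array"}},"required":["commands"]}

```bash
ls; mkdir -p pics
cat > h.py <<'E'
import numpy as np, cv2
from station import r, viewer, job, spotter
def save(c,n): cv2.imwrite(f'pics/{n}.png',cv2.cvtColor(c if isinstance(c,np.ndarray) else c['image'],cv2.COLOR_RGB2BGR))
def cap(name):
    s=r.sense(); c=viewer.capture(name)
    if 'mount' in c:
        M=np.array(c['mount']); T=np.eye(4); T[:3,:3]=s['ee_rot']; T[:3,3]=s['tcp_pos']
        W=np.linalg.inv(T@M); c['R']=W[:3,:3]; c['t']=W[:3,3]
    return c
def K(c): return np.array([[c['fx'],0,c['cx']],[0,c['fy'],c['cy']],[0,0,1.]])
def proj(c,P): return cv2.projectPoints(np.atleast_2d(np.float64(P)),cv2.Rodrigues(np.array(c['R']))[0],np.float64(c['t']),K(c),np.float64(c['dist']))[0][:,0]
def ray(c,uv):
    n=cv2.undistortPoints(np.float64([[uv]]),K(c),np.float64(c['dist']))[0,0]
    R=np.array(c['R']); return -R.T@np.array(c['t']), R.T@np.array([n[0],n[1],1])
def atz(c,uv,z): o,d=ray(c,uv); return o+d*(z-o[2])/d[2]
def tri(a,ua,b,ub):
    o1,d1=ray(a,ua);o2,d2=ray(b,ub)
    s=np.linalg.lstsq(np.c_[d1,-d2],o2-o1,rcond=None)[0]
    p,q=o1+s[0]*d1,o2+s[1]*d2; return (p+q)/2,np.linalg.norm(p-q)
E
cat > a.py <<'E'
from h import *
np.set_printoptions(precision=4,suppress=True)
print(r.sense())
ims=[]
for n in ('top','side'):
    c=cap(n); o=ray(c,(320,240)); print(n,o[0],o[1]); save(c,n+'0')
    for k in ('clip','guide','stop','driver','lacquer','pegjar'):
        print(k,[(np.round(d['uv']),round(d['score'],2)) for d in spotter.find_in(k,c)[:4]])
E
python3 a.py
```

```text
pics
{'time_s': 0.0, 'joints': array([ 81.4517,  22.0913,   0.3808,  -0.0297, -68.4116, -14.8173]), 'joint_velocities': array([ 0.0529, -0.0569, -0.0263, -0.0052, -0.0858,  0.0453]), 'effort': array([  0.0009, -39.0667,  18.7406,   4.2197,   0.011 ,  -0.0002]), 'tcp_pos': array([0.2476, 0.5732, 0.2405]), 'ee_rot': array([[-0.0008, -0.3968, -0.9179],
       [-0.002 , -0.9179,  0.3968],
       [-1.    ,  0.0022, -0.0001]]), 'wrist_force': array([-0.6511, -0.467 , -0.1558]), 'moment': array([-0.0087,  0.0543,  0.0433]), 'gripper_width': 0.9999931075660883}
top [0.4066 0.0205 1.1987] [ 0.1424 -0.0043 -0.9905]
clip [(array([372., 345.]), 0.9), (array([354., 295.]), 0.74)]
guide [(array([354., 234.]), 0.83), (array([512., 211.]), 0.71)]
stop [(array([318., 235.]), 0.69)]
driver [(array([175., 318.]), 0.63)]
lacquer [(array([513., 212.]), 0.8)]
pegjar [(array([147., 193.]), 0.91), (array([319., 239.]), 0.62)]
side [-0.0805 -0.8028  0.9517] [ 0.4339  0.5863 -0.6846]
clip [(array([288., 278.]), 0.74), (array([316., 259.]), 0.7)]
guide [(array([368., 238.]), 0.58)]
stop [(array([335., 202.]), 0.82)]
driver []
lacquer [(array([480., 315.]), 0.58)]
pegjar [(array([291., 133.]), 0.59)]
```

View pics/top0.png

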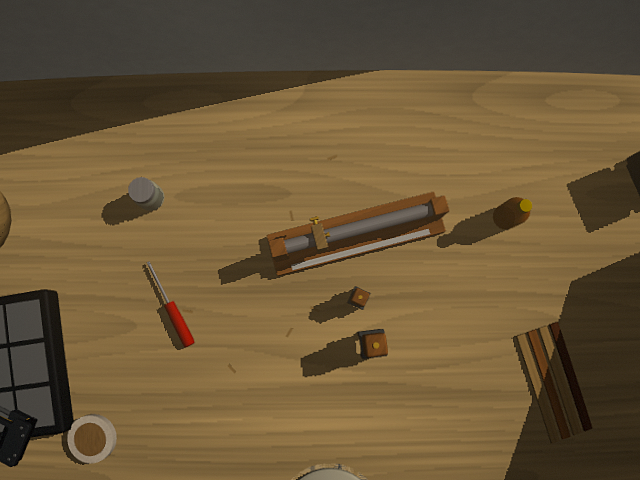

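View pics/side0.png

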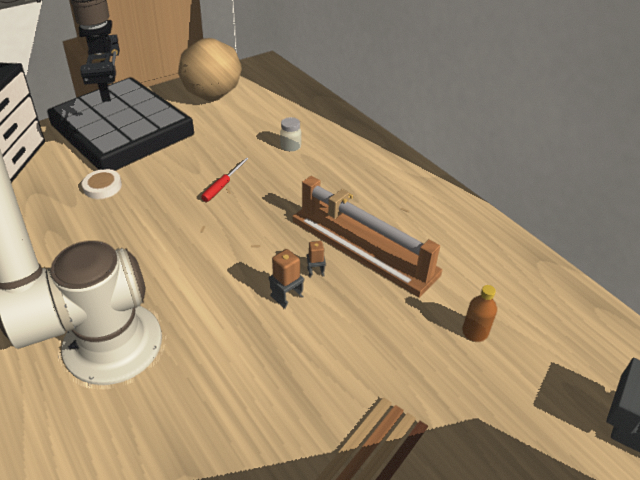

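Two things look like the clip: a large one (top 372,345; side 287,278) and a small one (top 360,297; side 316,258). The small one is meant. The stop is at top (319,235), and +y of the guide points image-left. I'll check this in a close crop.

```bash
cat > b.py <<'E'
from h import *
a=cap('top'); b=cap('side')
A=cv2.resize(a['image'][185:315,262:454],None,fx=4,fy=4,interpolation=cv2.INTER_CUBIC)
B=cv2.resize(b['image'][170:310,270:445],None,fx=4,fy=4,interpolation=cv2.INTER_CUBIC)
save(A,'topc'); save(B,'sidec')
for d in spotter.silhouettes('clip',a):
    m=d['region'].astype(np.uint8); print('clip',d['uv'],m.sum(),cv2.minAreaRect(cv2.findNonZero(m)),cv2.boundingRect(m))
for d in spotter.silhouettes('clip',b):
    m=d['region'].astype(np.uint8); print('clip side',d['uv'],m.sum(),cv2.boundingRect(m))
E
python3 b.py
```

```text
clip [355.6, 296.6] 335 ((357.8904113769531, 297.54107666015625), (17.95904541015625, 19.44873809814453), 24.443954467773438) (347, 286, 22, 24)
clip [373.2, 343.5] 753 ((372.3498840332031, 343.56591796875), (28.23866081237793, 27.83332061767578), 82.23483276367188) (357, 329, 31, 30)
clip side [315.3, 260.0] 506 (307, 241, 19, 37)
clip side [285.9, 277.7] 1415 (269, 249, 35, 60)
```

View pics/topc.png

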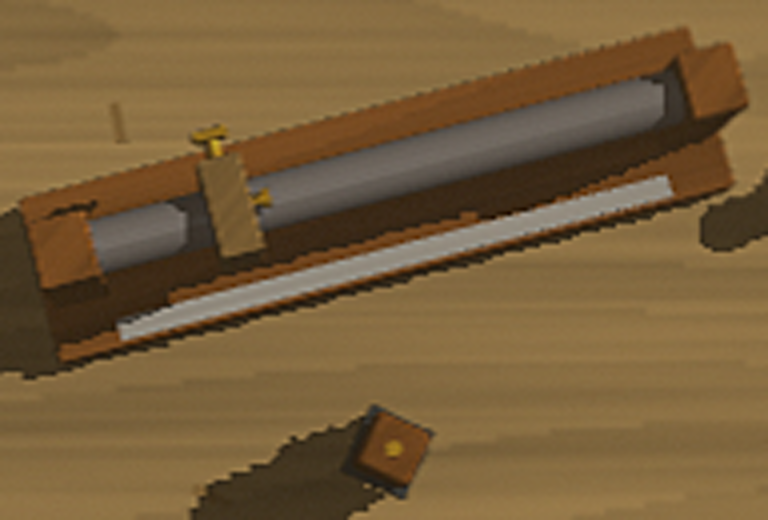

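Top crop: the small clip's block top is at about (360.3,297.3) in the full image. The post tops are at about (278.8,246.8) and (440.3,205.3), and the stop's top centre is at about (320.3,236). The screw head shows on the -y side.

```bash
cat > c.py <<'E'
from h import *
np.set_printoptions(precision=4,suppress=True)
a=cap('top'); f=lambda x,y:(262+x/4-.4,185+y/4-.4)
P=atz(a,f(67,247),.108);Q=atz(a,f(713,81),.108)
print('posts',P,Q,np.linalg.norm(P-Q),'(.330) yaw of +y',np.degrees(np.arctan2(*(P-Q)[[1,0]])))
print('stop',atz(a,f(233,204),.11)); print('head',atz(a,f(264,198),.103))
print('clip',atz(a,f(393,449),.084))
for z,l in ((.082,[(432,432),(405,486),(358,465),(382,412)]),): 
  c=np.array([atz(a,f(*p),z) for p in l]);print(c);d=np.roll(c,-1,0)-c;print(np.linalg.norm(d,axis=1),np.degrees(np.arctan2(d[:,1],d[:,0])))
E
python3 c.py
```

```text
posts [0.5517 0.0969 0.108 ] [ 0.6314 -0.2213  0.108 ] 0.32804421287980806 (.330) yaw of +y 104.0684786510824
stop [0.5717 0.0159 0.11  ]
head [0.5756 0.0007 0.103 ]
clip [ 0.4531 -0.0618  0.084 ]
[[ 0.4613 -0.0814  0.082 ]
 [ 0.4348 -0.0676  0.082 ]
 [ 0.4454 -0.0446  0.082 ]
 [ 0.4715 -0.0568  0.082 ]]
[0.0299 0.0253 0.0288 0.0266] [ 152.5109   65.3445  -25.1768 -112.41  ]
```

View pics/sidec.png

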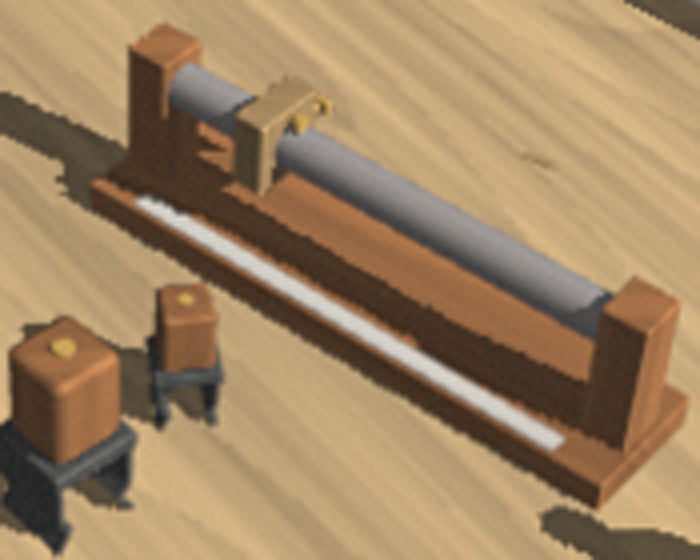

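```bash
cat > d.py <<'E'
from h import *
np.set_printoptions(precision=4,suppress=True)
a=cap('top'); b=cap('side'); g=lambda x,y:(270+x/4-.4,170+y/4-.4)
print('big',tri(a,(376,345),b,g(62,347))); print('small',tri(a,(359.9,296.9),b,g(187,298)))
print('side posts',tri(a,(278.3,246.3),b,g(165,48)),tri(a,(439.8,204.8),b,g(643,308)))
for d in spotter.find_in('pegjar',a)[:1]+spotter.find_in('lacquer',a)[:1]: print(atz(a,d['uv'],.06))
E
python3 d.py
```

```text
big (array([ 0.3609, -0.0891,  0.1188]), np.float64(0.002146406984254419))
small (array([ 0.4548, -0.0632,  0.0822]), np.float64(0.004239536133752512))
side posts (array([0.5524, 0.0969, 0.1062]), np.float64(0.0009763989066977971)) (array([ 0.6335, -0.2228,  0.1061]), np.float64(0.0038320048368097807))
[ 0.6245 -0.3791  0.06  ]
```

```bash
cat > mv.py <<'E'
import sys
from h import *
from scipy.spatial.transform import Rotation as Ro
x,y,z,yaw=map(float,sys.argv[1:5]); s=r.sense(); R=np.array(s['ee_rot'])
q=np.radians(yaw); ty=np.array([np.cos(q),np.sin(q),0]); tx=np.array([0,0,-1.])
G=np.c_[tx,ty,np.cross(tx,ty)]
d=R.T@(np.array([x,y,z])-s['tcp_pos'])/.75; w=Ro.from_matrix(R.T@G).as_rotvec()/np.pi
print('t',np.round(d,4),'a',np.round(w,4),'F',np.round(s['wrist_force'],2),'t',s['time_s'],'p',np.round(s['tcp_pos'],4),'yaw',np.degrees(np.arctan2(R[1,1],R[0,1])),'w',s['gripper_width'])
E
python3 mv.py 0.43 -0.06 0.24 155
```

```text
t [ 0.0021  0.6794 -0.5581] a [0.5091 0.     0.    ] F [-0.28  0.19 -0.56] t 1.15 p [0.2478 0.5737 0.2416] yaw -113.36340768862105 w 0.9979478663881313
```

Request:
{"api": "play_rows", "payload": {
  "commands": [
    {"fingers":-1,"tx":0,"ty":0.679,"tz":-0.558,"ax":0.509,"ay":0,"az":0},
    {"fingers":-1,"tx":0,"ty":0.679,"tz":-0.558,"ax":0.509,"ay":0,"az":0},
    {"fingers":-1,"tx":0,"ty":0.679,"tz":-0.558,"ax":0.509,"ay":0,"az":0},
    {"fingers":-1,"tx":0,"ty":0.679,"tz":-0.558,"ax":0.509,"ay":0,"az":0},
    {"fingers":-1,"tx":0,"ty":0.679,"tz":-0.558,"ax":0.509,"ay":0,"az":0}
  ]
}}

```text
time_s: 1.57
tcp_pos: [0.3056, 0.3716, 0.2416]
ee_rot: [[0.0, -0.862, -0.508], [0.0, -0.508, 0.862], [-1.0, -0.0, 0.0]]
wrist_force: [1.4, 0.2, -0.4]
gripper_width: 1.001
```

```bash
python3 mv.py 0.43 -0.06 0.24 155
```

```text
t [ 0.0021  0.1493 -0.58  ] a [3.084e-01 1.000e-04 1.000e-04] F [ 1.38  0.23 -0.38] t 1.5667 p [0.3056 0.3716 0.2416] yaw -149.4875707770158 w 1.001491248533564
```

Request:
{"api": "play_rows", "payload": {
  "commands": [
    {"fingers":-1,"tx":0,"ty":0.149,"tz":-0.58,"ax":0.308,"ay":0,"az":0},
    {"fingers":-1,"tx":0,"ty":0.149,"tz":-0.58,"ax":0.308,"ay":0,"az":0},
    {"fingers":-1,"tx":0,"ty":0.149,"tz":-0.58,"ax":0.308,"ay":0,"az":0},
    {"fingers":-1,"tx":0,"ty":0.149,"tz":-0.58,"ax":0.308,"ay":0,"az":0},
    {"fingers":-1,"tx":0,"ty":0.149,"tz":-0.58,"ax":0.308,"ay":0,"az":0}
  ]
}}

```text
time_s: 1.98
tcp_pos: [0.3643, 0.1718, 0.242]
ee_rot: [[0.001, -0.996, 0.092], [0.001, 0.092, 0.996], [-1.0, -0.001, 0.001]]
wrist_force: [0.5, 0.5, 0.7]
gripper_width: 0.999
```

```bash
python3 mv.py 0.43 -0.06 0.24 155
```

```text
t [ 0.0025 -0.1157 -0.2997] a [0.1096 0.0004 0.0002] F [0.53 0.54 0.67] t 1.9833 p [0.3643 0.1718 0.242 ] yaw 174.71919040919397 w 0.9991957302819215
```

Request:
{"api": "play_rows", "payload": {
  "commands": [
    {"fingers":-1,"tx":0,"ty":-0.116,"tz":-0.3,"ax":0.11,"ay":0,"az":0},
    {"fingers":-1,"tx":0,"ty":-0.116,"tz":-0.3,"ax":0.11,"ay":0,"az":0},
    {"fingers":-1,"tx":0,"ty":-0.116,"tz":-0.3,"ax":0.11,"ay":0,"az":0},
    {"fingers":-1,"tx":0,"ty":-0.116,"tz":-0.3,"ax":0.11,"ay":0,"az":0},
    {"fingers":-1,"tx":0,"ty":-0.116,"tz":-0.3,"ax":0.11,"ay":0,"az":0}
  ]
}}

```text
time_s: 2.4
tcp_pos: [0.4224, -0.0285, 0.2422]
ee_rot: [[0.002, -0.908, 0.419], [0.0, 0.419, 0.908], [-1.0, -0.001, 0.001]]
wrist_force: [0.2, 0.9, -0.7]
gripper_width: 1.003
```

```bash
cat > w.py <<'E'
from h import *
import sys
np.set_printoptions(precision=4,suppress=True)
c=cap('wrist'); save(c,sys.argv[1]); o,d=ray(c,(320,240)); print(o,d)
for q in spotter.find_in('clip',c): print(q['uv'],q['score'],atz(c,q['uv'],.06))
print('expect top corners/centre', proj(c,[[.453,-.062,.082],[.36,-.089,.119]]))
E
python3 w.py w1; python3 mv.py 0.43 -0.06 0.24 155
```

```text
[ 0.3901 -0.0985  0.3847] [ 0.1344  0.2568 -0.9572]
[271.9, 188.9] 0.96 [ 0.452  -0.0641  0.06  ]
[369.3, 103.6] 0.87 [ 0.3591 -0.0908  0.06  ]
expect top corners/centre [[268.2809 197.4065]
 [378.6586 105.1928]]
t [ 0.0022 -0.025  -0.0305] a [-0.0018 -0.0002  0.0001] F [-1.04 -0.28 -0.62] t 2.5 p [ 0.4228 -0.0313  0.2416] yaw 154.68093465522682 w 1.0029071256669757
```

View pics/w1.png

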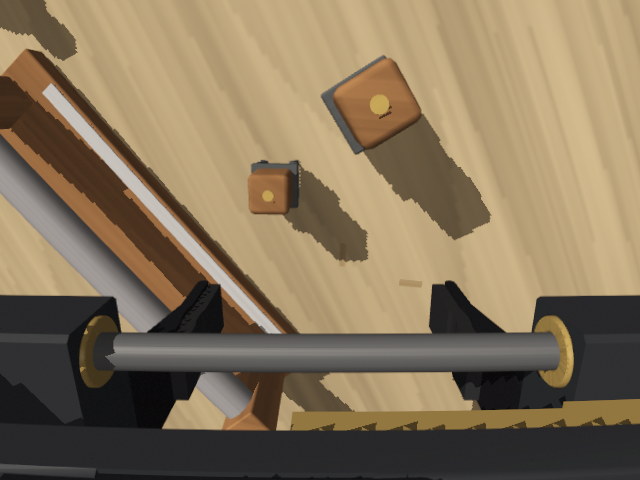

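Wrist picture: small clip's block top centre at (268,196), right where I predicted, with its edges square to the jaws. The big look-alike is at (379,104). I'm going above the small one and then down.

```bash
python3 mv.py 0.453 -0.062 0.17 155
```

```text
t [ 0.0955 -0.0538 -0.0197] a [-0.0018 -0.0002  0.0001] F [-1.04 -0.28 -0.62] t 2.5 p [ 0.4228 -0.0313  0.2416] yaw 154.68093465522682 w 1.0029071256669757
```

Request:
{"api": "play_rows", "payload": {
  "commands": [
    {"fingers":-1,"tx":0.096,"ty":-0.054,"tz":-0.02,"ax":-0.002,"ay":0,"az":0},
    {"fingers":-1,"tx":0.096,"ty":-0.054,"tz":-0.02,"ax":-0.002,"ay":0,"az":0},
    {"fingers":-1,"tx":0.096,"ty":-0.054,"tz":-0.02,"ax":-0.002,"ay":0,"az":0},
    {"fingers":-1,"tx":0.096,"ty":-0.054,"tz":-0.02,"ax":-0.002,"ay":0,"az":0}
  ]
}}

```text
time_s: 2.83
tcp_pos: [0.4519, -0.0574, 0.1676]
ee_rot: [[-0.006, -0.91, 0.415], [-0.001, 0.415, 0.91], [-1.0, 0.005, -0.003]]
wrist_force: [-0.6, 0.1, -0.0]
gripper_width: 1.002
```

```bash
python3 mv.py 0.453 -0.062 0.070 155
```

```text
t [ 0.1301 -0.0045 -0.0045] a [ 0.0028 -0.0011 -0.0014] F [-0.62  0.09 -0.01] t 2.8333 p [ 0.4519 -0.0574  0.1676] yaw 155.50161789973947 w 1.0023210285716928
```

Request:
{"api": "play_rows", "payload": {
  "commands": [
    {"fingers":-1,"tx":0.04,"ty":-0.0045,"tz":-0.0045,"ax":0,"ay":0,"az":0},
    {"fingers":-1,"tx":0.045,"ty":-0.0045,"tz":-0.0045,"ax":0,"ay":0,"az":0},
    {"fingers":-1,"tx":0.045,"ty":-0.0045,"tz":-0.0045,"ax":0,"ay":0,"az":0},
    {"fingers":-1,"tx":0.045,"ty":-0.0045,"tz":-0.0045,"ax":0,"ay":0,"az":0}
  ]
}}

```text
time_s: 3.17
tcp_pos: [0.4551, -0.0607, 0.1376]
ee_rot: [[0.003, -0.911, 0.412], [0.0, 0.412, 0.911], [-1.0, -0.002, 0.001]]
wrist_force: [-0.4, -0.6, 1.2]
gripper_width: 1.001
```

```bash
cat > w2.py <<'E'
from h import *
c=cap('wrist'); save(c,'w2')
print(proj(c,[[.453,-.062,.084]]+[[.453+a*.906*.015+b*.423*.015,-.062-a*.423*.015+b*.906*.015,.082] for a in(1,-1) for b in (1,-1)]))
E
python3 w2.py; python3 mv.py 0.453 -0.062 0.070 155
```

```text
[[329.22155194 270.76563357]
 [299.09295773 296.70913368]
 [298.76602753 239.9425796 ]
 [358.38708637 297.45943271]
 [360.55938511 240.7465455 ]]
t [ 0.0904  0.0025 -0.003 ] a [0.0037 0.0006 0.001 ] F [0.3  0.26 0.28] t 3.2167 p [ 0.4554 -0.0608  0.1378] yaw 155.66708794041787 w 0.9970699444801344
```

View pics/w2.png

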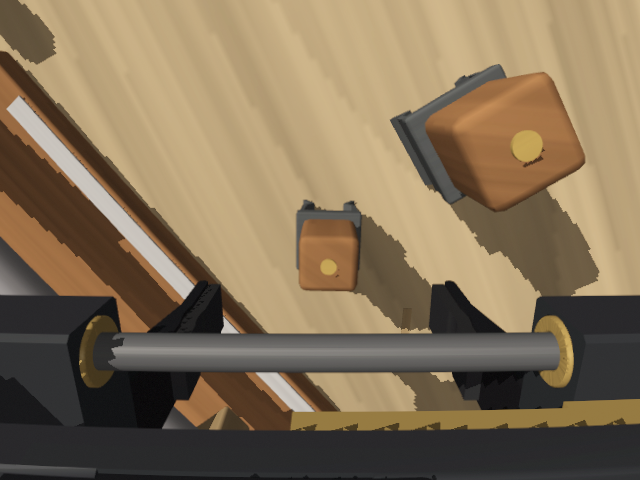

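Second wrist picture: clip dot at (328,268), predicted (329,271). The arm tips at (307,205) and (350,205) confirm that the seat runs across the jaws. Descending.

Request:
{"api": "play_rows", "payload": {
  "commands": [
    {"fingers":-1,"tx":0.03,"ty":0.0025,"tz":-0.003,"ax":0.004,"ay":0,"az":0},
    {"fingers":-1,"tx":0.06,"ty":0.0025,"tz":-0.003,"ax":0.004,"ay":0,"az":0},
    {"fingers":-1,"tx":0.087,"ty":0.0025,"tz":-0.003,"ax":0.004,"ay":0,"az":0},
    {"fingers":-1,"tx":0.087,"ty":0.0025,"tz":-0.003,"ax":0.004,"ay":0,"az":0},
    {"fingers":-1,"tx":0.087,"ty":0.0025,"tz":-0.003,"ax":0.004,"ay":0,"az":0}
  ]
}}

```text
time_s: 3.63
tcp_pos: [0.4523, -0.0625, 0.0714]
ee_rot: [[0.0, -0.906, 0.424], [-0.0, 0.424, 0.906], [-1.0, -0.001, -0.0]]
wrist_force: [-0.5, -0.5, 0.4]
gripper_width: 1.001
```

```bash
python3 mv.py 0.453 -0.062 0.070 155
```

```text
t [ 0.0019 -0.0006  0.001 ] a [-0.0005 -0.      0.0002] F [-0.5  -0.47  0.42] t 3.6333 p [ 0.4523 -0.0625  0.0714] yaw 154.91356383299635 w 1.0005110367811085
```

Closing.

Request:
{"api": "play_rows", "payload": {
  "commands": [
    {"fingers":1,"tx":0,"ty":0,"tz":0,"ax":0,"ay":0,"az":0},
    {"fingers":1,"tx":0,"ty":0,"tz":0,"ax":0,"ay":0,"az":0},
    {"fingers":1,"tx":0,"ty":0,"tz":0,"ax":0,"ay":0,"az":0},
    {"fingers":1,"tx":0,"ty":0,"tz":0,"ax":0,"ay":0,"az":0},
    {"fingers":1,"tx":0,"ty":0,"tz":0,"ax":0,"ay":0,"az":0}
  ]
}}

```text
time_s: 4.05
tcp_pos: [0.4521, -0.0627, 0.0712]
ee_rot: [[0.001, -0.905, 0.425], [0.0, 0.425, 0.905], [-1.0, -0.001, 0.001]]
wrist_force: [-1.0, 0.4, 0.9]
gripper_width: 0.707
```

Request:
{"api": "play_rows", "payload": {
  "commands": [
    {"fingers":1,"tx":0,"ty":0,"tz":0,"ax":0,"ay":0,"az":0},
    {"fingers":1,"tx":0,"ty":0,"tz":0,"ax":0,"ay":0,"az":0},
    {"fingers":1,"tx":0,"ty":0,"tz":0,"ax":0,"ay":0,"az":0},
    {"fingers":1,"tx":0,"ty":0,"tz":0,"ax":0,"ay":0,"az":0}
  ]
}}

```text
time_s: 4.38
tcp_pos: [0.4518, -0.0628, 0.0705]
ee_rot: [[-0.0, -0.905, 0.425], [-0.0, 0.425, 0.905], [-1.0, 0.0, -0.0]]
wrist_force: [-0.3, -0.1, -0.2]
gripper_width: 0.403
```

Request:
{"api": "play_rows", "payload": {
  "commands": [
    {"fingers":1,"tx":0,"ty":0,"tz":0,"ax":0,"ay":0,"az":0},
    {"fingers":1,"tx":0,"ty":0,"tz":0,"ax":0,"ay":0,"az":0},
    {"fingers":1,"tx":0,"ty":0,"tz":0,"ax":0,"ay":0,"az":0}
  ]
}}

```text
time_s: 4.63
tcp_pos: [0.4519, -0.0628, 0.0705]
ee_rot: [[0.0, -0.905, 0.425], [-0.0, 0.425, 0.905], [-1.0, -0.0, -0.0]]
wrist_force: [1.2, 0.6, 0.5]
gripper_width: 0.346
```

Request:
{"api": "play_rows", "payload": {
  "commands": [
    {"fingers":1,"tx":-0.055,"ty":0,"tz":0,"ax":0,"ay":0,"az":0},
    {"fingers":1,"tx":-0.11,"ty":0,"tz":0,"ax":0,"ay":0,"az":0},
    {"fingers":1,"tx":-0.165,"ty":0,"tz":0,"ax":0,"ay":0,"az":0},
    {"fingers":1,"tx":-0.2,"ty":0,"tz":0,"ax":0,"ay":0,"az":0},
    {"fingers":1,"tx":-0.2,"ty":0,"tz":0,"ax":0,"ay":0,"az":0}
  ]
}}

```text
time_s: 5.05
tcp_pos: [0.4552, -0.0626, 0.2267]
ee_rot: [[0.013, -0.906, 0.424], [0.001, 0.424, 0.906], [-1.0, -0.011, 0.006]]
wrist_force: [1.4, -0.9, -1.0]
gripper_width: 0.343
```

```bash
python3 mv.py 0.5915 -0.0605 0.22 194.1
```

```text
t [ 0.0114 -0.1634  0.0795] a [-0.2176  0.0007  0.0042] F [ 1.41 -0.89 -1.03] t 5.05 p [ 0.4552 -0.0626  0.2267] yaw 154.92153588314073 w 0.34337390563060255
```

Request:
{"api": "play_rows", "payload": {
  "commands": [
    {"fingers":1,"tx":0.002,"ty":-0.03,"tz":0.014,"ax":-0.039,"ay":0,"az":0},
    {"fingers":1,"tx":0.004,"ty":-0.06,"tz":0.028,"ax":-0.078,"ay":0,"az":0},
    {"fingers":1,"tx":0.006,"ty":-0.09,"tz":0.042,"ax":-0.117,"ay":0,"az":0},
    {"fingers":1,"tx":0.008,"ty":-0.12,"tz":0.058,"ax":-0.156,"ay":0,"az":0},
    {"fingers":1,"tx":0.01,"ty":-0.15,"tz":0.07,"ax":-0.195,"ay":0,"az":0}
  ]
}}

```text
time_s: 5.47
tcp_pos: [0.5764, -0.0628, 0.2114]
ee_rot: [[-0.002, -0.984, -0.179], [0.0, -0.179, 0.984], [-1.0, 0.002, 0.001]]
wrist_force: [0.5, 0.6, -1.3]
gripper_width: 0.344
```

```bash
python3 mv.py 0.5915 -0.0605 0.22 194.1
```

```text
t [-0.0115 -0.0203 -0.0006] a [-0.0211  0.0003 -0.0008] F [ 0.5   0.57 -1.33] t 5.4667 p [ 0.5764 -0.0628  0.2114] yaw -169.6987999260335 w 0.34359423013112717
```

Request:
{"api": "play_rows", "payload": {
  "commands": [
    {"fingers":1,"tx":0,"ty":-0.02,"tz":0,"ax":-0.021,"ay":0,"az":0},
    {"fingers":1,"tx":0,"ty":-0.02,"tz":0,"ax":-0.021,"ay":0,"az":0},
    {"fingers":1,"tx":0,"ty":-0.02,"tz":0,"ax":-0.021,"ay":0,"az":0}
  ]
}}

```text
time_s: 5.72
tcp_pos: [0.5901, -0.0604, 0.2109]
ee_rot: [[-0.004, -0.972, -0.236], [0.0, -0.236, 0.972], [-1.0, 0.004, 0.001]]
wrist_force: [-0.1, 1.1, -0.7]
gripper_width: 0.345
```

```bash
cat > w3.py <<'E'
from h import *
c=cap('wrist')
n=np.array([.970,.2436]);u=np.array([-.2436,.970]);m=np.array([.5918,-.0620])
im=c['image'].copy()
for o in (-.014,.014):
    P=[list(m+u*s+n*o)+[.085] for s in np.linspace(-.14,-.03,30)]
    for p in proj(c,P): cv2.circle(im,(int(round(p[0])),int(round(p[1]))),1,(255,0,255),-1)
save(im,'w3'); s=cap('top'); b=cap('side')
A=cv2.resize(s['image'][170:290,262:454],None,fx=3,fy=3,interpolation=cv2.INTER_CUBIC)
B=cv2.resize(b['image'][150:290,270:445],None,fx=4,fy=4,interpolation=cv2.INTER_CUBIC)
save(A,'t3');save(B,'s3')
E
python3 w3.py; python3 mv.py 0.5915 -0.0605 0.21 194.1
```

```text
t [ 0.0034 -0.0026 -0.0006] a [-0.0023  0.0001 -0.0005] F [ 0.06 -0.76 -0.66] t 5.8667 p [ 0.5895 -0.0605  0.2126] yaw -166.31708029175755 w 0.34516454535853763
```

View pics/w3.png

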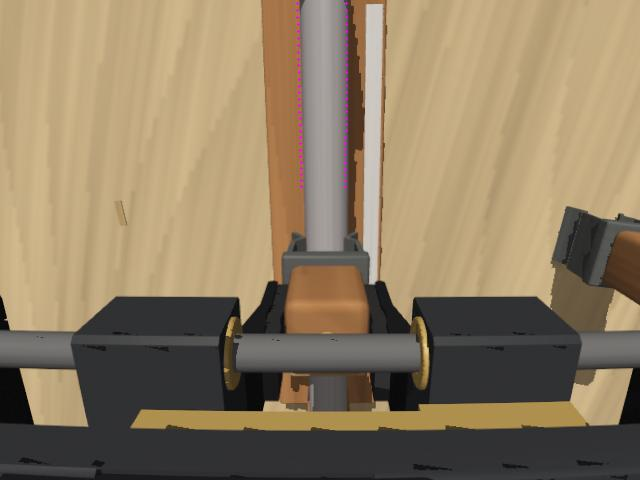

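Tube edges run close to the predicted dots, about 2 px to the right at row 185. The clip's arms at (296,240) and (360,240) straddle it. I'll fit the tube line numerically.

```bash
cat > e.py <<'E'
from h import *
np.set_printoptions(precision=4,suppress=True)
c=cap('wrist'); im=c['image'].astype(float)
sat=im.max(2)-im.min(2); n=np.array([.970,.2436]);u=np.array([-.2436,.970]);m=np.array([.5918,-.0620])
E=[]
for v in range(20,225,5):
    g=cv2.GaussianBlur(sat,(3,3),0)[v]; lo=np.where(g[285:365]<25)[0]+285
    # contiguous run about 325
    a=b=325
    while g[a-1]<28:a-=1
    while g[b+1]<28:b+=1
    p=atz(c,(a-.5,v),.085)[:2]-m; q=atz(c,(b+.5,v),.085)[:2]-m
    E.append([v,a,b,(p@u+q@u)/2*1e3,p@n*1e3,q@n*1e3])
E=np.array(E); print(E[::5]); mid=(E[:,4]+E[:,5])/2
print(np.polyfit(E[:,3],mid,1), mid.mean(), mid.std(),'slope deg',np.degrees(np.polyfit(E[:,3],mid,1)[0]))
E
python3 e.py; python3 mv.py 0.5915 -0.0605 0.21 194.1
```

```text
[[  20.      300.      347.     -127.477    12.7411  -15.2121]
 [  45.      301.      347.     -113.726    12.4283  -15.2775]
 [  70.      302.      347.      -99.6786   12.1138  -15.3503]
 [  95.      302.      347.      -85.3061   12.4019  -15.4308]
 [ 120.      303.      347.      -70.5706   12.0901  -15.519 ]
 [ 145.      303.      347.      -55.443    12.3975  -15.6154]
 [ 170.      304.      347.      -39.8816   12.0878  -15.7202]
 [ 195.      304.      347.      -23.852    12.4161  -15.834 ]
 [ 220.      305.      347.       -7.3069   12.108   -15.9571]]
[-0.0051 -1.967 ] -1.6155659012864378 0.20122176569419603 slope deg -0.28987175963089185
t [ 0.004  -0.0023 -0.0005] a [-0.0022  0.0001 -0.0002] F [-0.07 -0.12 -1.57] t 5.9167 p [ 0.5897 -0.0605  0.213 ] yaw -166.3003311537006 w 0.3403234428021191
```

Request:
{"api": "play_rows", "payload": {
  "commands": [
    {"fingers":1,"tx":0.02,"ty":0,"tz":0,"ax":-0.003,"ay":0,"az":0},
    {"fingers":1,"tx":0.04,"ty":0,"tz":0,"ax":-0.003,"ay":0,"az":0},
    {"fingers":1,"tx":0.06,"ty":0,"tz":0,"ax":-0.003,"ay":0,"az":0},
    {"fingers":1,"tx":0.06,"ty":0,"tz":0,"ax":-0.003,"ay":0,"az":0},
    {"fingers":1,"tx":0.06,"ty":0,"tz":0,"ax":-0.003,"ay":0,"az":0}
  ]
}}

```text
time_s: 6.33
tcp_pos: [0.5899, -0.0606, 0.168]
ee_rot: [[-0.001, -0.969, -0.247], [-0.0, -0.247, 0.969], [-1.0, 0.001, -0.0]]
wrist_force: [0.6, -0.1, -1.0]
gripper_width: 0.344
```

```bash
python3 mv.py 0.5897 -0.0605 0.1355 194.2
```

```text
t [0.0433 0.0002 0.0002] a [ 0.0004 -0.     -0.0005] F [ 0.55 -0.08 -0.98] t 6.3333 p [ 0.5899 -0.0606  0.168 ] yaw -165.72781455189568 w 0.34425796510526036
```

Request:
{"api": "play_rows", "payload": {
  "commands": [
    {"fingers":1,"tx":0.0028,"ty":0,"tz":0,"ax":0,"ay":0,"az":0},
    {"fingers":1,"tx":0.0056,"ty":0,"tz":0,"ax":0,"ay":0,"az":0},
    {"fingers":1,"tx":0.0084,"ty":0,"tz":0,"ax":0,"ay":0,"az":0},
    {"fingers":1,"tx":0.0112,"ty":0,"tz":0,"ax":0,"ay":0,"az":0},
    {"fingers":1,"tx":0.014,"ty":0,"tz":0,"ax":0,"ay":0,"az":0}
  ]
}}

```text
time_s: 6.75
tcp_pos: [0.5898, -0.0609, 0.158]
ee_rot: [[-0.002, -0.969, -0.247], [-0.001, -0.247, 0.969], [-1.0, 0.002, -0.0]]
wrist_force: [-2.4, -0.0, 5.9]
gripper_width: 0.342
```

Request:
{"api": "play_rows", "payload": {
  "commands": [
    {"fingers":1,"tx":0.0028,"ty":0,"tz":0,"ax":0,"ay":0,"az":0},
    {"fingers":1,"tx":0.0056,"ty":0,"tz":0,"ax":0,"ay":0,"az":0},
    {"fingers":1,"tx":0.0084,"ty":0,"tz":0,"ax":0,"ay":0,"az":0}
  ]
}}

```text
time_s: 7.0
tcp_pos: [0.5918, -0.0609, 0.1539]
ee_rot: [[0.003, -0.969, -0.248], [-0.001, -0.248, 0.969], [-1.0, -0.003, -0.002]]
wrist_force: [-3.1, -0.5, 9.9]
gripper_width: 0.343
```

Request:
{"api": "play_rows", "payload": {
  "commands": [
    {"fingers":1,"tx":0.0028,"ty":0.001,"tz":0,"ax":0,"ay":0,"az":0},
    {"fingers":1,"tx":0.0056,"ty":0.001,"tz":0,"ax":0,"ay":0,"az":0},
    {"fingers":1,"tx":0.0084,"ty":0.001,"tz":0,"ax":0,"ay":0,"az":0}
  ]
}}

```text
time_s: 7.25
tcp_pos: [0.5907, -0.0608, 0.1462]
ee_rot: [[0.003, -0.969, -0.247], [-0.0, -0.247, 0.969], [-1.0, -0.002, -0.001]]
wrist_force: [-1.7, -0.1, 0.5]
gripper_width: 0.344
```

Request:
{"api": "play_rows", "payload": {
  "commands": [
    {"fingers":1,"tx":0.0028,"ty":0,"tz":0,"ax":0,"ay":0,"az":0},
    {"fingers":1,"tx":0.0056,"ty":0,"tz":0,"ax":0,"ay":0,"az":0},
    {"fingers":1,"tx":0.0084,"ty":0,"tz":0,"ax":0,"ay":0,"az":0}
  ]
}}

```text
time_s: 7.5
tcp_pos: [0.5896, -0.0605, 0.1377]
ee_rot: [[-0.001, -0.969, -0.246], [0.0, -0.246, 0.969], [-1.0, 0.001, 0.001]]
wrist_force: [-4.2, 1.9, 11.2]
gripper_width: 0.344
```

Request:
{"api": "play_rows", "payload": {
  "commands": [
    {"fingers":1,"tx":0.0013,"ty":0,"tz":0,"ax":0,"ay":0,"az":0},
    {"fingers":1,"tx":0.0026,"ty":0,"tz":0,"ax":0,"ay":0,"az":0},
    {"fingers":1,"tx":0.0026,"ty":0,"tz":0,"ax":0,"ay":0,"az":0}
  ]
}}

```text
time_s: 7.75
tcp_pos: [0.5896, -0.0604, 0.1377]
ee_rot: [[-0.001, -0.969, -0.247], [-0.0, -0.247, 0.969], [-1.0, 0.001, -0.0]]
wrist_force: [-4.5, 1.0, 7.4]
gripper_width: 0.342
```

Request:
{"api": "play_rows", "payload": {
  "commands": [
    {"fingers":1,"tx":0.002,"ty":0,"tz":0,"ax":0,"ay":0,"az":0},
    {"fingers":1,"tx":0.003,"ty":0,"tz":0,"ax":0,"ay":0,"az":0},
    {"fingers":1,"tx":0.003,"ty":0,"tz":0,"ax":0,"ay":0,"az":0}
  ]
}}

```text
time_s: 8.0
tcp_pos: [0.5899, -0.0605, 0.1376]
ee_rot: [[0.0, -0.969, -0.248], [-0.001, -0.248, 0.969], [-1.0, -0.0, -0.001]]
wrist_force: [-8.2, 1.8, 15.8]
gripper_width: 0.343
```

```bash
python3 w3.py; python3 mv.py 0.5897 -0.0605 0.1377 194.2
```

```text
t [-0.0002  0.0002  0.0001] a [ 0.0008 -0.0003  0.0001] F [-8.39  2.78 15.47] t 8.15 p [ 0.5898 -0.0605  0.1376] yaw -165.65686409126235 w 0.3417283160030265
```

View pics/s3.png

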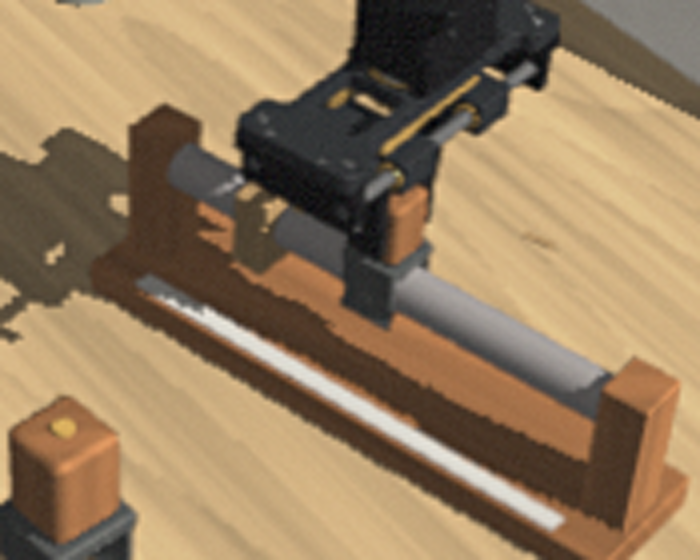

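Side view: the clip sits round the tube with its plate on it (position stalled at 0.1376 while the push rose), and the stop is clear at (255,225). I'll ease the push, then slide along tool z.

Request:
{"api": "play_rows", "payload": {
  "commands": [
    {"fingers":1,"tx":-0.002,"ty":0.001,"tz":0,"ax":0,"ay":0,"az":0},
    {"fingers":1,"tx":-0.004,"ty":0.002,"tz":0,"ax":0,"ay":0,"az":0},
    {"fingers":1,"tx":-0.004,"ty":0.002,"tz":0,"ax":0,"ay":0,"az":0}
  ]
}}

```text
time_s: 8.4
tcp_pos: [0.5893, -0.0606, 0.1377]
ee_rot: [[0.002, -0.969, -0.247], [0.001, -0.247, 0.969], [-1.0, -0.002, -0.0]]
wrist_force: [-0.3, 1.8, 2.1]
gripper_width: 0.341
```

Request:
{"api": "play_rows", "payload": {
  "commands": [
    {"fingers":1,"tx":0,"ty":0,"tz":0.002,"ax":0,"ay":0,"az":0},
    {"fingers":1,"tx":0,"ty":0,"tz":0.004,"ax":0,"ay":0,"az":0},
    {"fingers":1,"tx":0,"ty":0,"tz":0.006,"ax":0,"ay":0,"az":0},
    {"fingers":1,"tx":0,"ty":0,"tz":0.008,"ax":0,"ay":0,"az":0},
    {"fingers":1,"tx":0,"ty":0,"tz":0.01,"ax":0,"ay":0,"az":0}
  ]
}}

```text
time_s: 8.82
tcp_pos: [0.5872, -0.0541, 0.1377]
ee_rot: [[0.001, -0.969, -0.247], [-0.001, -0.247, 0.969], [-1.0, -0.001, -0.001]]
wrist_force: [2.3, -4.2, 1.4]
gripper_width: 0.344
```

Request:
{"api": "play_rows", "payload": {
  "commands": [
    {"fingers":1,"tx":0,"ty":0,"tz":0.0025,"ax":0,"ay":0,"az":0},
    {"fingers":1,"tx":0,"ty":0,"tz":0.005,"ax":0,"ay":0,"az":0},
    {"fingers":1,"tx":0,"ty":0,"tz":0.0075,"ax":0,"ay":0,"az":0},
    {"fingers":1,"tx":0,"ty":0,"tz":0.01,"ax":0,"ay":0,"az":0},
    {"fingers":1,"tx":0,"ty":0,"tz":0.0125,"ax":0,"ay":0,"az":0}
  ]
}}

```text
time_s: 9.23
tcp_pos: [0.5846, -0.0445, 0.1377]
ee_rot: [[0.001, -0.969, -0.247], [-0.0, -0.247, 0.969], [-1.0, -0.001, -0.0]]
wrist_force: [2.5, -5.6, 2.0]
gripper_width: 0.339
```

Request:
{"api": "play_rows", "payload": {
  "commands": [
    {"fingers":1,"tx":0,"ty":0,"tz":0.0025,"ax":0,"ay":0,"az":0},
    {"fingers":1,"tx":0,"ty":0,"tz":0.005,"ax":0,"ay":0,"az":0},
    {"fingers":1,"tx":0,"ty":0,"tz":0.0065,"ax":0,"ay":0,"az":0},
    {"fingers":1,"tx":0,"ty":0,"tz":0.008,"ax":0,"ay":0,"az":0}
  ]
}}

```text
time_s: 9.57
tcp_pos: [0.5831, -0.0387, 0.1377]
ee_rot: [[0.001, -0.969, -0.247], [-0.0, -0.247, 0.969], [-1.0, -0.001, -0.0]]
wrist_force: [1.5, -5.5, 1.7]
gripper_width: 0.346
```

```bash
cat > st.py <<'E'
from h import *
s=r.sense();R=np.array(s['ee_rot']);p=np.array(s['tcp_pos']);u=np.array([-.247,.969,0])
print('s mm',1e3*(p-[.5898,-.0605,.1376])@u,'F along',np.array(s['wrist_force'])@u,s['wrist_force'],p,s['time_s'])
E
python3 st.py
```

```text
s mm 22.780804006816414 F along -5.671314061001508 [ 1.47297556 -5.47728493  1.71589538] [ 0.58313065 -0.03869043  0.13767172] 9.5667
```

Request:
{"api": "play_rows", "payload": {
  "commands": [
    {"fingers":1,"tx":0,"ty":0,"tz":0.0013,"ax":0,"ay":0,"az":0},
    {"fingers":1,"tx":0,"ty":0,"tz":0.0026,"ax":0,"ay":0,"az":0},
    {"fingers":1,"tx":0,"ty":0,"tz":0.0039,"ax":0,"ay":0,"az":0},
    {"fingers":1,"tx":0,"ty":0,"tz":0.0052,"ax":0,"ay":0,"az":0}
  ]
}}

```text
time_s: 9.9
tcp_pos: [0.5822, -0.035, 0.1377]
ee_rot: [[0.001, -0.969, -0.247], [-0.0, -0.247, 0.969], [-1.0, -0.001, -0.0]]
wrist_force: [2.8, -4.9, 1.6]
gripper_width: 0.344
```

Request:
{"api": "play_rows", "payload": {
  "commands": [
    {"fingers":1,"tx":0,"ty":0,"tz":0.0008,"ax":0,"ay":0,"az":0},
    {"fingers":1,"tx":0,"ty":0,"tz":0.0016,"ax":0,"ay":0,"az":0},
    {"fingers":1,"tx":0,"ty":0,"tz":0.0024,"ax":0,"ay":0,"az":0},
    {"fingers":1,"tx":0,"ty":0,"tz":0.0032,"ax":0,"ay":0,"az":0}
  ]
}}

```text
time_s: 10.23
tcp_pos: [0.5816, -0.0327, 0.1377]
ee_rot: [[0.001, -0.969, -0.247], [-0.0, -0.247, 0.969], [-1.0, -0.001, -0.0]]
wrist_force: [2.6, -4.8, 2.9]
gripper_width: 0.339
```

```bash
python3 st.py
```

```text
s mm 28.982181352148423 F along -5.282030355928348 [ 2.55353749 -4.80011001  2.88264377] [ 0.5816066  -0.03267914  0.13771894] 10.2333
```

Request:
{"api": "play_rows", "payload": {
  "commands": [
    {"fingers":1,"tx":0,"ty":0,"tz":0.0006,"ax":0,"ay":0,"az":0},
    {"fingers":1,"tx":0,"ty":0,"tz":0.0012,"ax":0,"ay":0,"az":0},
    {"fingers":1,"tx":0,"ty":0,"tz":0.0018,"ax":0,"ay":0,"az":0},
    {"fingers":1,"tx":0,"ty":0,"tz":0.0024,"ax":0,"ay":0,"az":0}
  ]
}}

```text
time_s: 10.57
tcp_pos: [0.5811, -0.031, 0.1377]
ee_rot: [[0.001, -0.969, -0.247], [-0.0, -0.247, 0.969], [-1.0, -0.001, -0.0]]
wrist_force: [2.9, -5.2, 1.8]
gripper_width: 0.347
```

```bash
python3 st.py
```

```text
s mm 30.741523769862518 F along -5.721799074308957 [ 2.89949419 -5.16576265  1.83018826] [ 0.58114951 -0.03098003  0.13769989] 10.5667
```

Request:
{"api": "play_rows", "payload": {
  "commands": [
    {"fingers":1,"tx":0,"ty":0,"tz":0.0006,"ax":0,"ay":0,"az":0},
    {"fingers":1,"tx":0,"ty":0,"tz":0.0012,"ax":0,"ay":0,"az":0},
    {"fingers":1,"tx":0,"ty":0,"tz":0.0018,"ax":0,"ay":0,"az":0},
    {"fingers":1,"tx":0,"ty":0,"tz":0.0024,"ax":0,"ay":0,"az":0}
  ]
}}

```text
time_s: 10.9
tcp_pos: [0.5807, -0.0292, 0.1377]
ee_rot: [[0.001, -0.969, -0.247], [-0.0, -0.247, 0.969], [-1.0, -0.001, -0.0]]
wrist_force: [1.7, -4.9, 2.4]
gripper_width: 0.338
```

```bash
cat > v.py <<'E'
from h import *
import sys
b=cap('side'); a=cap('top')
B=cv2.resize(b['image'][180:250,310:400],None,fx=6,fy=6,interpolation=cv2.INTER_CUBIC)
A=cv2.resize(a['image'][205:275,262:352],None,fx=6,fy=6,interpolation=cv2.INTER_CUBIC)
save(np.vstack([B[:300],A[:300]]),sys.argv[1])
E
python3 v.py g1; python3 st.py
```

```text
s mm 32.620058176147445 F along -4.469454944553582 [ 1.470507   -4.23760549  2.47345942] [ 0.58066822 -0.02916408  0.13769498] 11.0
```

View pics/g1.png

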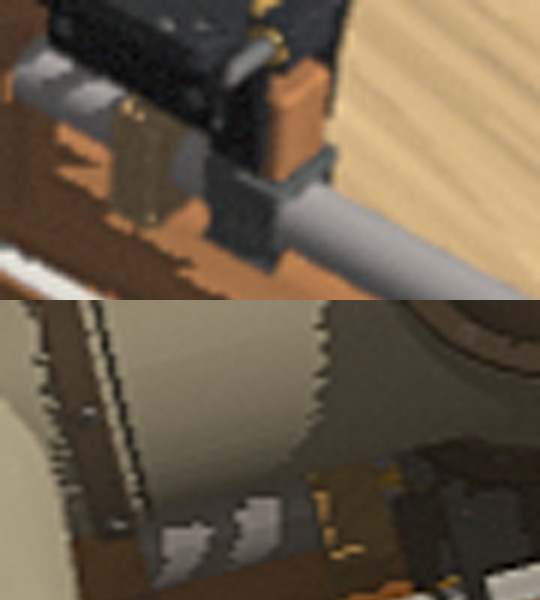

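The crop shows a gap of about 14 mm between the clip's plate (col 207) and the stop face (col 180). I'm keeping on slowly.

Request:
{"api": "play_rows", "payload": {
  "commands": [
    {"fingers":1,"tx":0,"ty":0,"tz":0.0006,"ax":0,"ay":0,"az":0},
    {"fingers":1,"tx":0,"ty":0,"tz":0.0012,"ax":0,"ay":0,"az":0},
    {"fingers":1,"tx":0,"ty":0,"tz":0.0018,"ax":0,"ay":0,"az":0},
    {"fingers":1,"tx":0,"ty":0,"tz":0.0024,"ax":0,"ay":0,"az":0}
  ]
}}

```text
time_s: 11.33
tcp_pos: [0.5802, -0.0275, 0.1377]
ee_rot: [[0.001, -0.969, -0.247], [-0.0, -0.247, 0.969], [-1.0, -0.001, -0.0]]
wrist_force: [2.6, -3.8, 1.9]
gripper_width: 0.339
```

```bash
python3 st.py
```

```text
s mm 34.30957158691585 F along -4.295400948506681 [ 2.57550543 -3.77631693  1.87970802] [ 0.58024924 -0.02752731  0.13768971] 11.3333
```

Request:
{"api": "play_rows", "payload": {
  "commands": [
    {"fingers":1,"tx":0,"ty":0,"tz":0.0006,"ax":0,"ay":0,"az":0},
    {"fingers":1,"tx":0,"ty":0,"tz":0.0012,"ax":0,"ay":0,"az":0},
    {"fingers":1,"tx":0,"ty":0,"tz":0.0018,"ax":0,"ay":0,"az":0},
    {"fingers":1,"tx":0,"ty":0,"tz":0.0024,"ax":0,"ay":0,"az":0}
  ]
}}

```text
time_s: 11.67
tcp_pos: [0.5798, -0.0258, 0.1377]
ee_rot: [[0.001, -0.969, -0.247], [-0.0, -0.247, 0.969], [-1.0, -0.001, -0.0]]
wrist_force: [2.2, -5.1, 1.9]
gripper_width: 0.341
```

```bash
python3 st.py
```

```text
s mm 36.09963537535381 F along -5.484200427311176 [ 2.19000132 -5.10141393  1.92847556] [ 0.57978901 -0.0257973   0.13768732] 11.6667
```

Request:
{"api": "play_rows", "payload": {
  "commands": [
    {"fingers":1,"tx":0,"ty":0,"tz":0.0006,"ax":0,"ay":0,"az":0},
    {"fingers":1,"tx":0,"ty":0,"tz":0.0012,"ax":0,"ay":0,"az":0},
    {"fingers":1,"tx":0,"ty":0,"tz":0.0018,"ax":0,"ay":0,"az":0},
    {"fingers":1,"tx":0,"ty":0,"tz":0.0024,"ax":0,"ay":0,"az":0}
  ]
}}

```text
time_s: 12.0
tcp_pos: [0.5794, -0.024, 0.1377]
ee_rot: [[0.001, -0.969, -0.247], [-0.0, -0.247, 0.969], [-1.0, -0.001, -0.0]]
wrist_force: [2.2, -4.2, 2.2]
gripper_width: 0.342
```

Request:
{"api": "play_rows", "payload": {
  "commands": [
    {"fingers":1,"tx":0,"ty":0,"tz":0.0006,"ax":0,"ay":0,"az":0},
    {"fingers":1,"tx":0,"ty":0,"tz":0.0012,"ax":0,"ay":0,"az":0},
    {"fingers":1,"tx":0,"ty":0,"tz":0.0018,"ax":0,"ay":0,"az":0},
    {"fingers":1,"tx":0,"ty":0,"tz":0.0024,"ax":0,"ay":0,"az":0}
  ]
}}

```text
time_s: 12.33
tcp_pos: [0.5789, -0.0223, 0.1377]
ee_rot: [[0.001, -0.969, -0.247], [-0.0, -0.247, 0.969], [-1.0, -0.001, -0.0]]
wrist_force: [2.9, -4.9, 1.5]
gripper_width: 0.342
```

Request:
{"api": "play_rows", "payload": {
  "commands": [
    {"fingers":1,"tx":0,"ty":0,"tz":0.0005,"ax":0,"ay":0,"az":0},
    {"fingers":1,"tx":0,"ty":0,"tz":0.001,"ax":0,"ay":0,"az":0},
    {"fingers":1,"tx":0,"ty":0,"tz":0.0015,"ax":0,"ay":0,"az":0},
    {"fingers":1,"tx":0,"ty":0,"tz":0.002,"ax":0,"ay":0,"az":0}
  ]
}}

```text
time_s: 12.67
tcp_pos: [0.5785, -0.0209, 0.1377]
ee_rot: [[0.001, -0.969, -0.247], [-0.0, -0.247, 0.969], [-1.0, -0.001, -0.0]]
wrist_force: [2.6, -5.1, 2.1]
gripper_width: 0.34
```

Request:
{"api": "play_rows", "payload": {
  "commands": [
    {"fingers":1,"tx":0,"ty":0,"tz":0.0005,"ax":0,"ay":0,"az":0},
    {"fingers":1,"tx":0,"ty":0,"tz":0.001,"ax":0,"ay":0,"az":0},
    {"fingers":1,"tx":0,"ty":0,"tz":0.0015,"ax":0,"ay":0,"az":0},
    {"fingers":1,"tx":0,"ty":0,"tz":0.002,"ax":0,"ay":0,"az":0}
  ]
}}

```text
time_s: 13.0
tcp_pos: [0.5784, -0.0204, 0.1377]
ee_rot: [[0.001, -0.969, -0.247], [-0.002, -0.247, 0.969], [-1.0, -0.0, -0.002]]
wrist_force: [3.6, -9.3, 0.4]
gripper_width: 0.342
```

Contact: motion stalled and the push rose to about 9.9 N against a drag of about 5.3 N. One small nudge more.

Request:
{"api": "play_rows", "payload": {
  "commands": [
    {"fingers":1,"tx":0,"ty":0,"tz":0.0002,"ax":0,"ay":0,"az":0},
    {"fingers":1,"tx":0,"ty":0,"tz":0.0002,"ax":0,"ay":0,"az":0}
  ]
}}

```text
time_s: 13.17
tcp_pos: [0.5784, -0.0204, 0.1377]
ee_rot: [[0.001, -0.969, -0.247], [-0.002, -0.247, 0.969], [-1.0, -0.0, -0.002]]
wrist_force: [4.4, -8.9, 1.3]
gripper_width: 0.344
```

Request:
{"api": "play_rows", "payload": {
  "commands": [
    {"fingers":1,"tx":0,"ty":0,"tz":0.0003,"ax":0,"ay":0,"az":0},
    {"fingers":1,"tx":0,"ty":0,"tz":0.0003,"ax":0,"ay":0,"az":0}
  ]
}}

```text
time_s: 13.33
tcp_pos: [0.5784, -0.0204, 0.1377]
ee_rot: [[0.001, -0.969, -0.247], [-0.002, -0.247, 0.969], [-1.0, -0.0, -0.002]]
wrist_force: [3.9, -9.3, 0.1]
gripper_width: 0.346
```

Request:
{"api": "play_rows", "payload": {
  "commands": [
    {"fingers":1,"tx":0,"ty":0,"tz":0.0004,"ax":0,"ay":0,"az":0},
    {"fingers":1,"tx":0,"ty":0,"tz":0.0004,"ax":0,"ay":0,"az":0}
  ]
}}

```text
time_s: 13.5
tcp_pos: [0.5784, -0.0203, 0.1377]
ee_rot: [[0.001, -0.969, -0.247], [-0.002, -0.247, 0.969], [-1.0, -0.0, -0.003]]
wrist_force: [4.7, -10.9, 0.5]
gripper_width: 0.342
```

Request:
{"api": "play_rows", "payload": {
  "commands": [
    {"fingers":1,"tx":0,"ty":0,"tz":-0.0015,"ax":0,"ay":0,"az":0},
    {"fingers":1,"tx":0,"ty":0,"tz":-0.0025,"ax":0,"ay":0,"az":0},
    {"fingers":1,"tx":0,"ty":0,"tz":-0.0025,"ax":0,"ay":0,"az":0}
  ]
}}

```text
time_s: 13.75
tcp_pos: [0.5785, -0.0206, 0.1377]
ee_rot: [[0.001, -0.969, -0.246], [0.0, -0.246, 0.969], [-1.0, -0.001, -0.0]]
wrist_force: [2.4, -4.3, 2.2]
gripper_width: 0.34
```

Request:
{"api": "play_rows", "payload": {
  "commands": [
    {"fingers":1,"tx":0,"ty":0,"tz":-0.0013,"ax":0,"ay":0,"az":0},
    {"fingers":1,"tx":0,"ty":0,"tz":-0.0013,"ax":0,"ay":0,"az":0}
  ]
}}

```text
time_s: 13.92
tcp_pos: [0.5785, -0.0208, 0.1377]
ee_rot: [[0.0, -0.969, -0.247], [0.001, -0.247, 0.969], [-1.0, -0.001, 0.001]]
wrist_force: [1.6, -0.7, 3.7]
gripper_width: 0.346
```

Request:
{"api": "play_rows", "payload": {
  "commands": [
    {"fingers":-0.2,"tx":0,"ty":0,"tz":0,"ax":0,"ay":0,"az":0},
    {"fingers":-0.2,"tx":0,"ty":0,"tz":0,"ax":0,"ay":0,"az":0},
    {"fingers":-0.2,"tx":0,"ty":0,"tz":0,"ax":0,"ay":0,"az":0},
    {"fingers":-0.2,"tx":0,"ty":0,"tz":0,"ax":0,"ay":0,"az":0},
    {"fingers":-0.2,"tx":0,"ty":0,"tz":0,"ax":0,"ay":0,"az":0}
  ]
}}

```text
time_s: 14.33
tcp_pos: [0.578, -0.0213, 0.1369]
ee_rot: [[-0.001, -0.969, -0.247], [0.0, -0.247, 0.969], [-1.0, 0.001, 0.0]]
wrist_force: [1.0, -0.2, -0.4]
gripper_width: 0.577
```

Request:
{"api": "play_rows", "payload": {
  "commands": [
    {"fingers":-0.2,"tx":-0.02,"ty":0,"tz":0,"ax":0,"ay":0,"az":0},
    {"fingers":-0.2,"tx":-0.05,"ty":0,"tz":0,"ax":0,"ay":0,"az":0},
    {"fingers":-0.2,"tx":-0.1,"ty":0,"tz":0,"ax":0,"ay":0,"az":0},
    {"fingers":-0.2,"tx":-0.15,"ty":0,"tz":0,"ax":0,"ay":0,"az":0},
    {"fingers":-0.2,"tx":-0.15,"ty":0,"tz":0,"ax":0,"ay":0,"az":0}
  ]
}}

```text
time_s: 14.75
tcp_pos: [0.5824, -0.0215, 0.2585]
ee_rot: [[0.016, -0.969, -0.248], [0.0, -0.248, 0.969], [-1.0, -0.015, -0.004]]
wrist_force: [0.4, -0.1, 0.7]
gripper_width: 0.595
```

Request:
{"api": "play_rows", "payload": {
  "commands": [
    {"fingers":-0.2,"tx":-0.05,"ty":0.05,"tz":-0.2,"ax":0,"ay":0,"az":0},
    {"fingers":-0.2,"tx":-0.05,"ty":0.1,"tz":-0.2,"ax":0,"ay":0,"az":0},
    {"fingers":-0.2,"tx":-0.05,"ty":0.1,"tz":-0.2,"ax":0,"ay":0,"az":0},
    {"fingers":-0.2,"tx":-0.05,"ty":0.1,"tz":-0.2,"ax":0,"ay":0,"az":0},
    {"fingers":-0.2,"tx":-0.05,"ty":0.1,"tz":-0.2,"ax":0,"ay":0,"az":0}
  ]
}}

```text
time_s: 15.17
tcp_pos: [0.5415, -0.1898, 0.2891]
ee_rot: [[0.002, -0.97, -0.242], [-0.001, -0.242, 0.97], [-1.0, -0.001, -0.002]]
wrist_force: [-0.8, 0.5, -0.1]
gripper_width: 0.596
```

```bash
cat > v2.py <<'E'
from h import *
import sys
b=cap('side'); a=cap('top')
B=cv2.resize(b['image'][175:285,290:445],None,fx=5,fy=5,interpolation=cv2.INTER_CUBIC)[:300]
A=cv2.resize(a['image'][210:270,262:417],None,fx=5,fy=5,interpolation=cv2.INTER_CUBIC)
save(np.vstack([B,A]),sys.argv[1]); print(r.sense()['tcp_pos'],r.sense()['wrist_force'],r.sense()['time_s'])
E
python3 v2.py g2
```

```text
[ 0.54216612 -0.18697928  0.28769741] [0.78065908 0.21846062 0.05720929] 15.2667
```

View pics/g2.png

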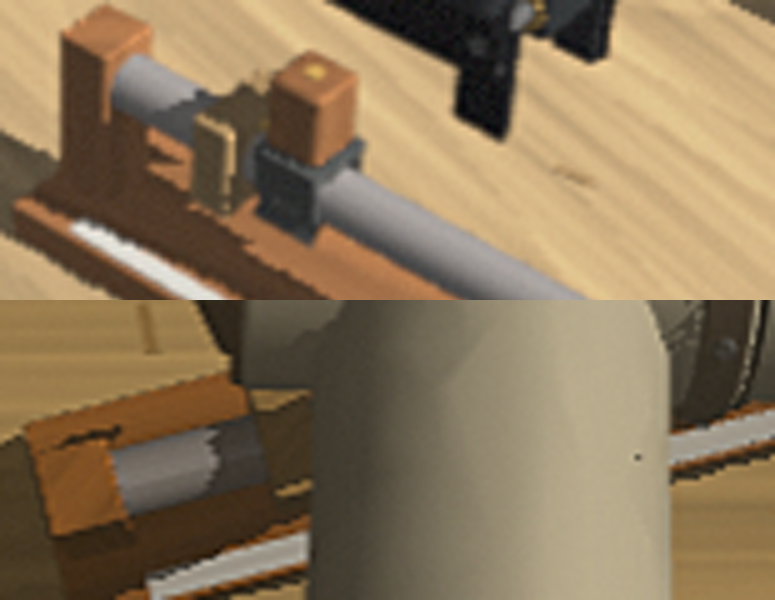

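The clip sits upright on the tube beside the stop, with the brass head between them near col 265. I'll move the arm aside for an unobstructed check that the stop hasn't shifted.

Request:
{"api": "play_rows", "payload": {
  "commands": [
    {"fingers":-0.2,"tx":0,"ty":0.25,"tz":-0.15,"ax":0,"ay":0,"az":0},
    {"fingers":-0.2,"tx":0,"ty":0.25,"tz":-0.15,"ax":0,"ay":0,"az":0},
    {"fingers":-0.2,"tx":0,"ty":0.25,"tz":-0.15,"ax":0,"ay":0,"az":0},
    {"fingers":-0.2,"tx":0,"ty":0.25,"tz":-0.15,"ax":0,"ay":0,"az":0},
    {"fingers":-0.2,"tx":0,"ty":0.25,"tz":-0.15,"ax":0,"ay":0,"az":0}
  ]
}}

```text
time_s: 15.68
tcp_pos: [0.3953, -0.3328, 0.2868]
ee_rot: [[-0.0, -0.968, -0.249], [0.001, -0.249, 0.968], [-1.0, 0.0, 0.001]]
wrist_force: [0.8, -0.6, 0.0]
gripper_width: 0.601
```

```bash
cat > f.py <<'E'
from h import *
a=cap('top'); b=cap('side')
for n,c,(u0,v0,u1,v1) in (('top',a,(309,222,326,252)),('side',b,(326,188,348,222))):
    old=cv2.cvtColor(cv2.imread(f'pics/{n}0.png'),cv2.COLOR_BGR2GRAY); new=cv2.cvtColor(c['image'],cv2.COLOR_RGB2GRAY)
    if n=='top': u1=322
    else: u1=342
    m=cv2.resize(cv2.matchTemplate(new[v0-6:v1+6,u0-6:u1+6],old[v0:v1,u0:u1],cv2.TM_CCOEFF_NORMED),None,fx=10,fy=10,interpolation=cv2.INTER_CUBIC)
    _,s,_,l=cv2.minMaxLoc(m); print(n,s,(np.array(l)+.5)/10-6.5)
A=cv2.resize(a['image'][205:265,262:417],None,fx=5,fy=5,interpolation=cv2.INTER_CUBIC)
B=cv2.resize(b['image'][175:235,290:445],None,fx=5,fy=5,interpolation=cv2.INTER_CUBIC)
save(np.vstack([B,A]),'g3')
E
python3 f.py
```

```text
top 0.591770350933075 [0.05 0.05]
side 0.637102484703064 [-0.85 -0.45]
```

View pics/g3.png

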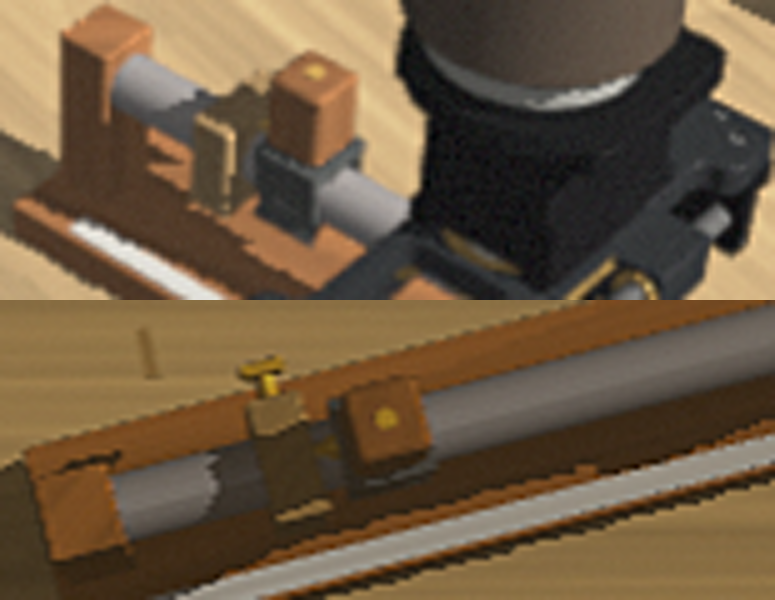

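The top crop shows the thumbscrew at (314.4,218), against (314.5,218.2) at the start, so the block hasn't moved. The screw head at (326,450) in the crop meets the clip's plate, and the clip is upright. Handing in.

```bash
python3 -c "
from station import job
print(job.finish_job())"
```

```text
the job is handed in; nothing more can be done
None
```

I clipped the smaller spring-clip stop onto the bare tube and slid it up against the adjusting screw's head. I left it there upright, released it, and handed the job in at about 16 s.

- **Pressing on:** I pressed at about 25 mm/s, roughly 5 cm short of the stop block. The readings showed up to about 10 N before the snap. It then came to a hard stop and did not move further under 15.8 N.
- **Sliding:** drag was about 5.3 N. At the screw head the motion stalled, and I pushed to about 11.7 N, some 6 N above the drag. The arm moved no more than about 0.1 mm during that final push, so the block did not slip.
- **Backing off:** the gripper shifted back about 0.4 mm as I eased off the push before opening. The force never reversed, so I take that as give in the grip rather than the clip moving.
- **Last pictures:** the clip stands upright with its plate against the screw head, as far as the picture resolves. In the top view the stop's thumbscrew is within 0.2 px of where it started.
- **Checks that disagreed:** the top template match gave a shift of about 0.05 px, but the side match gave about 0.9 px. Both scores were low (about 0.6), because the lighting and shadows had changed, so I relied on the top view and the force readings.
- **Not checked:** I did not take a separate picture of the other things on the bench. No unexpected contact force showed up in the readings.

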